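# Set out the green tumblers for inspection

## Robot

A 7-joint arm with a two-finger parallel gripper is mounted at the origin on the work surface. World frame = base frame: x ahead of the robot, y to its left, z up, the work surface at z = 0. Lengths are in m, angles in rad, forces in N, time in s.
With the tool pointing down it reaches from about 0.425 to 1.025 m from the base axis. Payload 3.6 kg.
Tool frame: the origin (TCP) lies on the centre line of the jaws, within the pads' length; the fingertips stand ctrl.nose_length ahead of it and the grasp point (between the pads) lies 3 mm ahead of it (ctrl.nose_length is the distance from the TCP to the fingertips, in m); y points along the fingers, z is the direction in which the jaws open and shut, and the axes are right-handed (so a half turn about y gives the same grasp; the last joint's range is limited). The gripper opens to 85 mm and grips with 20 to 120 N. Pads are 22 mm wide; open, the fingers measure 114 mm over their backs; the gripper's body (76 mm by 85 mm) begins 54 mm behind the grasp point. The pads swing forward as they close: fully open they stand 13 mm farther back than shut.
Start: joints at [1.044, 0.591, 0.048, 1.609, -0.033, 0.943, -0.034], TCP at [0.305, -0.658, 0.229] pointing down, gripper open.
Joint ranges: [-2.69, 2.69], [-0.47, 2.24], [-1.27, 1.36], [0.19, 2.51], [-1.53, 4.68], [0.08, 2.07], [-3.09, 3.09]. Speed limits (rad/s): [2.57, 2.57, 3.14, 3.14, 3.14, 3.14, 3.14].

## Interface

Orientations are given as [roll, pitch, yaw] about the fixed x, y, z axes, in that order (R = Rz(yaw) Ry(pitch) Rx(roll)).
In Python, from bench import sensors, grab_frame, ctrl gives the robot as it stands.
- The arm moves only by the tool move_arm, never from a script. Its argument "commands" is a list of rows, each a list of 7 numbers: the shift along the tool's x, y, z in m, then the turn, a rotation vector about the tool's x, y, z in units of 8 degrees (1.0 is 8 degrees), then the finger opening in m, from 0 to 0.0854. A call has 1 to 10 rows; each row is the pose to reach, as a shift and turn from the pose measured when the call began, along the tool's axes at that moment; what a row does not reach only later rows make up. A row lasts 1/10 s, in which the tool goes at most 50 mm and 8.59 degrees, less where a joint would pass 70% of its speed; a pose out of reach is approached as far as the arm can. A call with a gripper value outside its range is refused whole. The fingers move at their own pace and stop on an object; "force" is the grip in N (left out, the last holds). Time passes only in rows, so rows that repeat a pose let the fingers close. It gives the time, the measured TCP pose, the force and the opening at its end, in the units of the state.
- sensors.observe(): the state, without advancing time (a new reading comes with each control period).
- grab_frame(name): name is "scene" or "top"; returns a dict with "color" (480x640x3 uint8, blue, green, red), "z_map" (480x640 float32, m along the optical axis (not along the pixel's ray), 0 where there is no reading), "mtx" (3x3 intrinsics, pixels), "world_from_camera" (4x4, takes a point from camera to world coordinates). Camera axes: x right, y up, looking along -z (the intrinsics and any distortion apply to the point x, -y, -z); pixel columns grow to the right and rows downward; lengths in m; the calibration is good to about 2 mm. A picture is of the moment at which its call begins.
- ctrl.close_job(): hands the job in, once; it reports no verdict.
The state is a dict: "time_s": time; "joint_positions": joint angles; "dq": joint speeds; "joint_torque": joint torques, N m; "ee_pos": TCP position; "orientation": TCP orientation; "contact_force": force on the tool from outside, world axes, zero at the start; "torque": the same for the moment, N m; "width": finger opening in m.
Only numpy, scipy, OpenCV 4.12 (cv2) and the standard library are available. Lean on these libraries where they do the work, as an engineer would, in place of code of your own. Each camera call takes 0.05 s, during which the arm holds its last target. There are 200 camera calls.

## Task

Set out the three green glass tumblers for inspection: take the largest first, then the medium one, then the smallest, and stand each upright and wholly on the cork of the stand of its own size (large on the largest stand, small on the smallest), letting go of each before taking the next. Set them down gently, without dropping or tipping them over, and leave the amber tumblers and the steel jacks where they are.

Things in the scene. Friction and masses are not known exactly. Their poses are not given: they have to be found in the camera images.
- green_large: the large green glass tumbler: straight-sided, round, upright, open at the top, outside diameter 64 mm, height 95 mm, wall 4 mm, base 8 mm thick; loose. Origin at the centre of its underside, z up; about 260 g.
- green_medium: the medium green glass tumbler: straight-sided, round, upright, open at the top, outside diameter 52 mm, height 78 mm, wall 4 mm, base 8 mm thick; loose. Origin at the centre of its underside, z up; about 160 g.
- green_small: the small green glass tumbler: straight-sided, round, upright, open at the top, outside diameter 40 mm, height 60 mm, wall 4 mm, base 8 mm thick; loose. Origin at the centre of its underside, z up; about 90 g.
- amber_large: the large amber glass tumbler: straight-sided, round, upright, open at the top, outside diameter 64 mm, height 95 mm, wall 4 mm, base 8 mm thick; loose. Origin at the centre of its underside, z up; to be left alone.
- amber_medium: the medium amber glass tumbler: straight-sided, round, upright, open at the top, outside diameter 52 mm, height 78 mm, wall 4 mm, base 8 mm thick; loose. Origin at the centre of its underside, z up; to be left alone.
- stand_large: the stand for the large green tumbler: a fixed round dark wooden disc, 102 mm across and 15 mm high, with a lighter flat cork disc 88 mm across and 3 mm thick on top, with no rim (top surface 18 mm above the origin; the cork is 12 mm wider all round than its tumbler). Origin at the centre of the underside, on the table, z up.
- stand_medium: the stand for the medium green tumbler: a fixed round dark wooden disc, 90 mm across and 15 mm high, with a lighter flat cork disc 76 mm across and 3 mm thick on top, with no rim (top surface 18 mm above the origin; the cork is 12 mm wider all round than its tumbler). Origin at the centre of the underside, on the table, z up.
- stand_small: the stand for the small green tumbler: a fixed round dark wooden disc, 78 mm across and 15 mm high, with a lighter flat cork disc 64 mm across and 3 mm thick on top, with no rim (top surface 18 mm above the origin; the cork is 12 mm wider all round than its tumbler). Origin at the centre of the underside, on the table, z up.
- jacks: the glassblower's jacks, a loose flat pair of steel tongs about 250 mm long, 64 mm wide and 8 mm high, lying across the far edge of the work; to be left alone. Origin on the underside, near the middle of its length; x along the blades.
Things that resemble listed ones, but are neither listed nor needed, are in the scene too. What is shaped like the green_medium but pink or purple is not meant. Leave any blue look-alike of the green_large alone.

How it is judged:
By the outcome, as a careful person would: the job done as asked, in the order asked, and still so for the second after the job is handed in, with the robot touching nothing.
It also fails if it takes over 99 s, if anything falls off the work surface, if the arm or the gripper's body presses on something with over 40 N, if the wrist force passes 120 N, or if a joint passes its speed limit or range.

## Working session

There is one attempt and no reset: what is moved stays moved. The work goes in short steps, Python scripts to look and compute and a tool call to move; the robot and the scene stay as the last step left them, time stands still between calls to the robot, and variables do not carry over. Pictures are saved under pics/ and viewed, about 12 in all and at most 16, crops included, and the job is handed in when it is done.

Besides the shell and the picture viewer there is one more tool, called after "Call:" as name(argument=value, ...) on one line, values as JSON. move_arm: Moves the arm, as the interface text tells. Its arguments: {"type":"object","properties":{"commands":{"type":"array"},"force":{"type":"number"}},"required":["commands"]}

```bash
ls; mkdir -p pics; cat > h.py <<'E'
import numpy as np, cv2
from bench import sensors, grab_frame, ctrl
def ray(f,u,v):
    M=np.array(f["world_from_camera"]);K=np.array(f["mtx"])
    d=np.array([(u-K[0,2])/K[0,0],-(v-K[1,2])/K[1,1],-1.0])
    return M[:3,3],M[:3,:3]@d
def plane(f,u,v,z):
    o,d=ray(f,u,v);return o+d*(z-o[2])/d[2]
def cloud(f):
    v,u=np.mgrid[:480,:640];K=np.array(f["mtx"]);M=np.array(f["world_from_camera"]);z=f["z_map"]
    p=np.stack([(u-K[0,2])/K[0,0]*z,-(v-K[1,2])/K[1,1]*z,-z],-1)
    return p@M[:3,:3].T+M[:3,3]
E
python3 - <<'E'
from h import *
s=sensors.observe();print(s['ee_pos'],s['orientation'],s['width'],ctrl.nose_length,s['time_s'])
for n in("scene","top"):
    f=grab_frame(n);cv2.imwrite(f"pics/{n}0.png",f["color"]);np.savez(f"{n}0.npz",**{k:np.array(x) for k,x in f.items()})
    print(n,np.round(f["mtx"],1).tolist(),np.round(f["world_from_camera"],3).tolist(),f.keys())
E
```

```text
pics
[ 0.30437676 -0.65708112  0.22769641] [-1.57309543e+00 -1.39142334e-04 -2.70771514e+00] 0.08555261097636656 0.022 0.0
scene [[596.7, 0.0, 310.4], [0.0, 596.7, 230.8], [0.0, 0.0, 1.0]] [[0.301, -0.82, 0.487, 1.147], [0.954, 0.259, -0.154, -0.19], [0.0, 0.511, 0.86, 1.073], [0.0, 0.0, 0.0, 1.0]] dict_keys(['color', 'z_map', 'mtx', 'world_from_camera'])
top [[554.4, 0.0, 317.5], [0.0, 554.4, 247.3], [0.0, 0.0, 1.0]] [[0.016, 0.999, -0.035, 0.504], [-1.0, 0.015, -0.005, 0.013], [-0.004, 0.035, 0.999, 1.274], [0.0, 0.0, 0.0, 1.0]] dict_keys(['color', 'z_map', 'mtx', 'world_from_camera'])
```

View pics/top0.png

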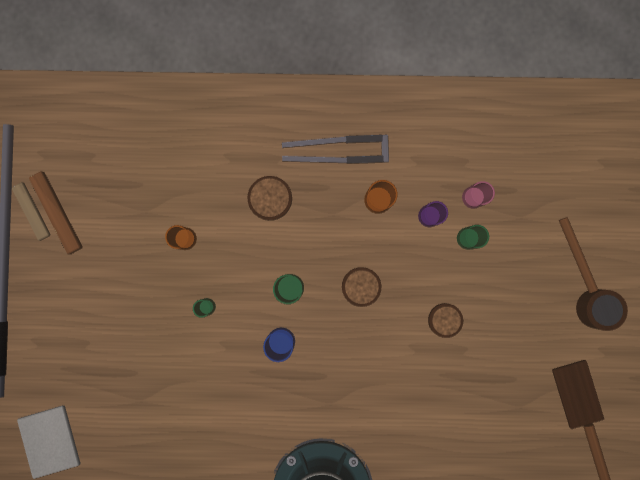

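View pics/scene0.png

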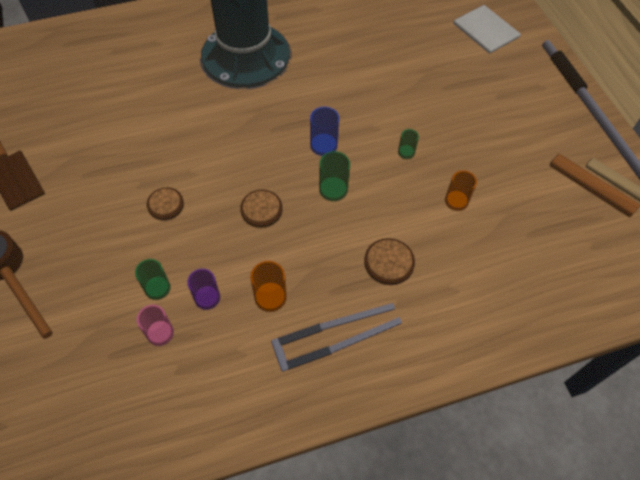

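The top view shows green tumblers at (289,289) large, (473,237) medium and (205,307) small. The stands are at (270,198) large, (362,287) medium and (446,320) small. The look-alikes are blue (280,344), purple (433,214), pink (478,195), and amber (380,197) and (181,237). In the scene view the greens are at (334,176), (153,279) and (408,144).

```bash
cat > m.py <<'E'
from h import *
R={}
F={n:dict(np.load(n+"0.npz")) for n in("scene","top")}
def tri(a,b):
    (o1,d1),(o2,d2)=a,b
    t=np.linalg.lstsq(np.stack([d1,-d2],1),o2-o1,rcond=None)[0]
    p,q=o1+t[0]*d1,o2+t[1]*d2
    return (p+q)/2,np.linalg.norm(p-q)
def blob(n,seed,lo,hi):
    hsv=cv2.cvtColor(F[n]["color"],cv2.COLOR_BGR2HSV)
    m=cv2.inRange(hsv,lo,hi)
    m=cv2.morphologyEx(m,cv2.MORPH_CLOSE,np.ones((3,3)))
    cs=cv2.findContours(m,cv2.RETR_EXTERNAL,cv2.CHAIN_APPROX_NONE)[0]
    cs=[c for c in cs if cv2.contourArea(c)>60]
    c=min(cs,key=lambda c:np.hypot(*(np.array(cv2.minAreaRect(c)[0])-seed)))
    return c
T={"gL":((334,176),(289,289),(40,70,20),(90,255,255)),"gM":((153,279),(473,237),(40,70,20),(90,255,255)),"gS":((408,144),(205,307),(40,70,20),(90,255,255)),
"aL":((269,286),(380,197),(5,190,60),(16,255,255)),"aM":((460,190),(181,237),(5,190,60),(16,255,255)),"blue":((324,131),(280,344),(105,120,30),(125,255,255)),
"purple":((204,289),(433,214),(126,90,30),(150,255,255)),"pink":((155,325),(478,195),(151,60,30),(178,255,255))}
for k,(s,t,lo,hi) in T.items():
    cs=[blob(n,p,lo,hi) for n,p in(("scene",s),("top",t))]
    r=[cv2.minAreaRect(cv2.convexHull(c)) for c in cs]
    p,e=tri(ray(F["scene"],*r[0][0]),ray(F["top"],*r[1][0]))
    print(k,np.round(p,4),"gap",round(e,4),"top rect",np.round(r[1][0],1),np.round(r[1][1],1),"scene",np.round(r[0][0],1),np.round(r[0][1],1))
C=cloud(F["top"]);S=cloud(F["scene"])
for k,s,t in(("sL",(389,258),(270,198)),("sM",(261,206),(362,287)),("sS",(165,202),(446,320))):
    out=[]
    for n,p in(("scene",s),("top",t)):
        g=cv2.cvtColor(F[n]["color"],cv2.COLOR_BGR2HSV)
        win=np.zeros((480,640),np.uint8);cv2.circle(win,p,32,255,-1)
        # dark rim: fit ellipse to dark-wood outline's inner hole (cork)
        v=cv2.GaussianBlur(F[n]["color"],(3,3),0).max(2)
        m=cv2.bitwise_and((v<80).astype(np.uint8)*255,win)
        cs=[c for c in cv2.findContours(m,cv2.RETR_LIST,cv2.CHAIN_APPROX_NONE)[0] if len(c)>40]
        out.append([tuple(np.round(x,1).tolist() if hasattr(np.round(x,1),'tolist') else x for x in cv2.fitEllipse(c)) for c in cs])
        print(k,n,out[-1])
    for n,Q,p in(("scene",S,s),("top",C,t)):
        print("  depth z",n,np.round(Q[p[1]-3:p[1]+4,p[0]-3:p[0]+4].reshape(-1,3).mean(0),4))
E
python3 m.py
```

```text
gL [0.4552 0.0824 0.0535] gap 0.0013 top rect [287.5 288.5] [29. 29.] scene [334.5 175. ] [48. 29.]
gM [ 0.5766 -0.3256  0.0457] gap 0.0025 top rect [472.4 236.4] [22.5 31.6] scene [152.1 278.7] [40.7 27.3]
gS [0.4079 0.2717 0.0324] gap 0.0012 top rect [203. 308.] [18. 20.] scene [408.1 143.3] [16.1 28.4]
aL [ 0.6576 -0.1156  0.0456] gap 0.0027 top rect [378.  198.5] [21. 22.] scene [269.4 285.4] [49.6 34. ]
aM [0.6977 0.0273 0.4343] gap 0.2691 top rect [378.  198.5] [21. 22.] scene [461.  190.1] [24.7 40. ]
blue [0.3272 0.1014 0.0053] gap 0.0045 top rect [278.7 343.7] [28.6 29.3] scene [323. 142.] [22. 24.]
purple [ 0.6254 -0.2379  0.0446] gap 0.0001 top rect [433.5 214. ] [23.3 27.6] scene [203.4 288.6] [39.2 26.2]
pink [ 0.6699 -0.3384  0.0431] gap 0.0025 top rect [478.1 194.7] [22.8 32.6] scene [154.2 324.9] [41.1 29.1]
sL scene [([389.8, 258.6], [47.6, 48.8], 85.8)]
sL top [([269.0, 197.1], [40.3, 40.5], 112.5), ([269.5, 197.7], [42.4, 43.1], 115.5)]
  depth z scene [0.6585 0.1291 0.02  ]
  depth z top [0.6589 0.1285 0.0177]
sM scene [([260.7, 206.3], [37.7, 39.9], 85.3)]
sM top [([361.4, 286.5], [35.5, 35.6], 76.8), ([361.1, 286.4], [37.3, 37.9], 109.2)]
  depth z scene [ 0.4617 -0.0826  0.0198]
  depth z top [ 0.4601 -0.0833  0.0175]
sS scene [([163.9, 200.3], [35.2, 35.6], 120.1)]
sS top [([446.1, 320.3], [30.2, 30.8], 173.3), ([445.1, 319.9], [32.1, 33.8], 119.3)]
  depth z scene [ 0.4065 -0.2717  0.0415]
  depth z top [ 0.3888 -0.2735  0.0181]
```

```bash
cat > m2.py <<'E'
from m import *
print("----")
P={}
for k,u,v in(("sL",269.0,197.1),("sM",361.4,286.5),("sS",446.1,320.3)): P[k]=plane(F["top"],u,v,.018)
for k,u,v in(("sL",389.8,258.6),("sM",260.7,206.3),("sS",163.9,200.3)): print(k,"top",np.round(P[k],4),"scene",np.round(plane(F["scene"],u,v,.012),4))
# depth clouds of green things: rim height and xy extents from points
for n in F:
    Q=cloud(F[n])
    for k in("gL","gM","gS"):
        s,t,lo,hi=T[k];c=blob(n,s if n=="scene" else t,lo,hi)
        m=np.zeros((480,640),np.uint8);cv2.drawContours(m,[c],-1,255,-1)
        q=Q[(m>0)&(F[n]["z_map"]>0)];zz=q[:,2];r=q[zz>np.percentile(zz,99)-.006]
        print(n,k,"z99",np.round(np.percentile(zz,99),4),"rim mid",np.round((r.min(0)+r.max(0))/2,4),"ext",np.round(np.ptp(r,0),3),len(r))
a=F["top"]["color"][170:370,170:510];b=F["scene"]["color"][110:350,110:480]
a=cv2.resize(a,(680,400)); cv2.imwrite("pics/crop1.png",a)
E
python3 m2.py|sed -n '/----/,$p'
```

```text
----
sL top [0.6608 0.1308 0.018 ] scene [0.6566 0.1325 0.012 ]
sM top [ 0.4612 -0.0819  0.018 ] scene [ 0.4572 -0.0826  0.012 ]
sS top [ 0.3881 -0.2738  0.018 ] scene [ 0.3804 -0.2755  0.012 ]
scene gL z99 0.0993 rim mid [0.4559 0.0793 0.0974] ext [0.064 0.061 0.008] 158
scene gM z99 0.0815 rim mid [ 0.5764 -0.326   0.0798] ext [0.049 0.05  0.008] 160
scene gS z99 0.0654 rim mid [0.4113 0.2682 0.0631] ext [0.04  0.036 0.007] 61
top gL z99 0.0981 rim mid [0.4561 0.0806 0.0976] ext [0.06  0.062 0.011] 134
top gM z99 0.0811 rim mid [ 0.576  -0.3242  0.0794] ext [0.048 0.051 0.008] 108
top gS z99 0.0637 rim mid [0.4091 0.2695 0.0615] ext [0.037 0.038 0.007] 72
```

View pics/crop1.png

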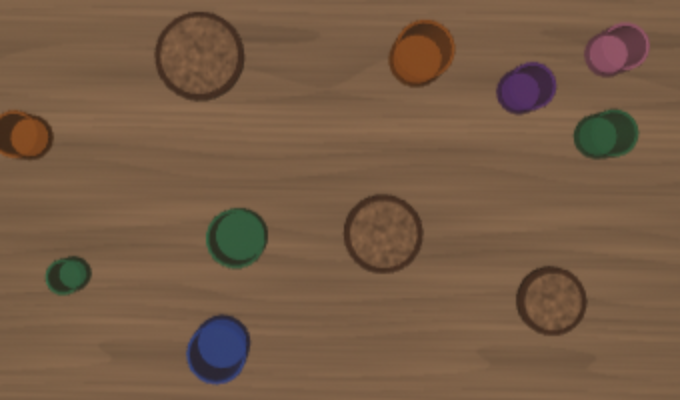

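The enlarged crop shows the three green tumblers at crop (237,238) large, (606,134) medium and (68,275) small. Blue (219,349), purple (526,88), pink (616,50) and amber (421,53), (25,135) are not meant. The stand sizes fit: the discs measure about 88, 78 and 70 px, so large is (200,56), medium (383,233) and small (551,300).

```bash
cat > d.py <<'E'
import sys
from h import *
from scipy.spatial.transform import Rotation as Ro
s=sensors.observe();R=Ro.from_euler('xyz',s['orientation']).as_matrix();p=np.array(s['ee_pos'])
print(np.round(p,4),np.round(s['orientation'],3),'w',round(float(s['width']),4),'F',np.round(s['contact_force'],1),'t',s['time_s'],'q',np.round(s['joint_positions'],2))
for a in sys.argv[1:]:
    print(a,np.round(R.T@(np.array(eval(a))-p),4))
E
python3 d.py .58,-.3,.23 .456,.080,.23
```

```text
[ 0.3044 -0.6571  0.2279] [-1.573 -0.    -2.708] w 0.0855 F [-1.1 -1.5 -0. ] t 0.1 q [ 1.04  0.59  0.05  1.61 -0.03  0.94 -0.03]
.58,-.3,.23 [-0.4002 -0.0018 -0.2082]
.456,.080,.23 [-0.4474 -0.0009 -0.6051]
```

Call:
move_arm(commands=[[-0.04, 0, -0.021, 0, 0, 0, 0.0854], [-0.08, 0, -0.042, 0, 0, 0, 0.0854], [-0.12, 0, -0.063, 0, 0, 0, 0.0854], [-0.16, 0, -0.084, 0, 0, 0, 0.0854], [-0.2, 0, -0.105, 0, 0, 0, 0.0854], [-0.24, 0, -0.126, 0, 0, 0, 0.0854], [-0.28, 0, -0.147, 0, 0, 0, 0.0854], [-0.32, 0, -0.168, 0, 0, 0, 0.0854], [-0.36, 0, -0.19, 0, 0, 0, 0.0854], [-0.4, 0, -0.21, 0, 0, 0, 0.0854]])

```text
time_s: 1.1
ee_pos: [0.5795, -0.2965, 0.2278]
orientation: [-1.574, -0.001, -2.707]
contact_force: [-0.0, -0.8, -0.9]
width: 0.0856
```

```bash
python3 d.py .456,.080,.23
```

```text
[ 0.5795 -0.2965  0.2278] [-1.574e+00 -1.000e-03 -2.707e+00] w 0.0856 F [-0.  -0.8 -0.9] t 1.1 q [ 0.39  0.5   0.02  1.78 -0.01  0.86 -0.72]
.456,.080,.23 [-0.0463 -0.0011 -0.3935]
```

Call:
move_arm(commands=[[-0.005, 0, -0.04, 0, 0, 0, 0.0854], [-0.01, 0, -0.08, 0, 0, 0, 0.0854], [-0.014, 0, -0.12, 0, 0, 0, 0.0854], [-0.019, 0, -0.16, 0, 0, 0, 0.0854], [-0.023, 0, -0.2, 0, 0, 0, 0.0854], [-0.028, 0, -0.24, 0, 0, 0, 0.0854], [-0.033, 0, -0.28, 0, 0, 0, 0.0854], [-0.038, 0, -0.32, 0, 0, 0, 0.0854], [-0.042, 0, -0.36, 0, 0, 0, 0.0854], [-0.0465, 0, -0.394, 0, 0, 0, 0.0854]])

```text
time_s: 2.1
ee_pos: [0.4547, 0.0824, 0.2288]
orientation: [-1.574, -0.001, -2.706]
contact_force: [1.4, -0.3, -0.6]
width: 0.0851
```

```bash
python3 d.py .456,.080,.066; python3 -c "
from h import *
f=grab_frame('scene');cv2.imwrite('pics/s1.png',f['color'])"
```

```text
[0.4547 0.0824 0.2288] [-1.574e+00 -1.000e-03 -2.706e+00] w 0.0851 F [ 1.4 -0.3 -0.6] t 2.1 q [-0.21  0.27 -0.08  2.18  0.03  0.7  -1.44]
.456,.080,.066 [-0.0004  0.1628  0.0033]
```

View pics/s1.png

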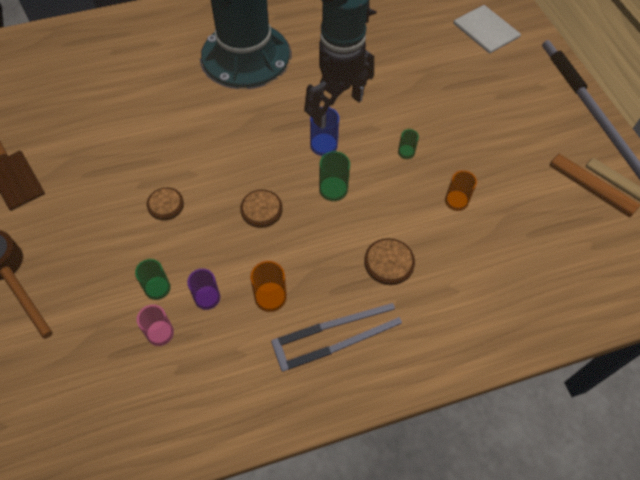

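The gripper stands over the large green tumbler, with its fingers near (315,100) and (368,65). I'll lower it to just above the rim and check alignment.

Call:
move_arm(commands=[[0, 0.025, 0.0015, 0, 0, 0, 0.0854], [0, 0.05, 0.003, 0, 0, 0, 0.0854], [0, 0.075, 0.0033, 0, 0, 0, 0.0854], [0, 0.09, 0.0033, 0, 0, 0, 0.0854], [0, 0.09, 0.0033, 0, 0, 0, 0.0854]])

```text
time_s: 2.65
ee_pos: [0.4524, 0.0853, 0.1369]
orientation: [-1.579, -0.006, -2.698]
contact_force: [-0.6, -0.6, 0.2]
width: 0.0854
```

```bash
python3 d.py .456,.080,.066; python3 -c "
from h import *
f=grab_frame('scene');a=f['color'][40:220,240:440]
g=grab_frame('top');b=g['color'][230:380,220:370]
cv2.imwrite('pics/c2.png',np.hstack([cv2.resize(a,(444,400)),cv2.resize(b,(356,400))]))"
```

```text
[0.4524 0.0853 0.1369] [-1.579 -0.006 -2.698] w 0.0854 F [-0.6 -0.6  0.2] t 2.65 q [-0.23  0.42 -0.07  2.26  0.05  0.47 -1.46]
.456,.080,.066 [-0.0014  0.0709  0.0069]
```

View pics/c2.png

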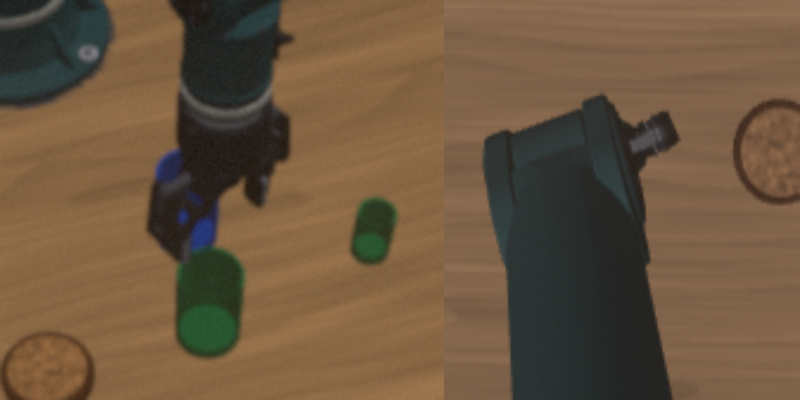

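Call:
move_arm(commands=[[-0.0014, 0, 0.0069, 0, 0, 0, 0.0854], [-0.0014, 0, 0.0069, 0, 0, 0, 0.0854], [-0.0014, 0, 0.0069, 0, 0, 0, 0.0854], [-0.0014, 0, 0.0069, 0, 0, 0, 0.0854]])

```text
time_s: 3.15
ee_pos: [0.4585, 0.0801, 0.1392]
orientation: [-1.578, -0.001, -2.699]
contact_force: [0.1, 0.4, 0.0]
width: 0.0851
```

```bash
python3 d.py .456,.080,.066; python3 - <<'E'
from h import *
f=grab_frame('scene');Q=cloud(f);dark=(f['color'].max(2)<90)&(f['z_map']>0)
q=Q[dark];q=q[(q[:,0]>.36)&(q[:,0]<.56)&(abs(q[:,1]-.08)<.1)&(q[:,2]>.10)&(q[:,2]<.3)]
for a in np.arange(.10,.24,.01):
    r=q[(q[:,2]>=a)&(q[:,2]<a+.01)]
    if len(r)>2: print(round(a,2),len(r),np.round(r.min(0)[:2],3),np.round(r.max(0)[:2],3))
r=q[q[:,2]<.16]
z=np.array([.42,-.907]);x=np.array([-.907,-.42])
print(np.round(np.c_[(r[:,:2]-[.456,.08])@x,(r[:,:2]-[.456,.08])@z,r[:,2]][::6],3))
E
```

```text
[0.4585 0.0801 0.1392] [-1.578e+00 -1.000e-03 -2.699e+00] w 0.0851 F [0.1 0.4 0. ] t 3.15 q [-0.21  0.42 -0.07  2.25  0.05  0.48 -1.45]
.456,.080,.066 [ 0.0023  0.0732 -0.0005]
0.1 5 [0.469 0.053] [0.488 0.099]
0.15 8 [0.433 0.039] [0.483 0.126]
0.16 61 [0.429 0.027] [0.487 0.128]
0.17 67 [0.427 0.028] [0.49  0.129]
0.18 61 [0.43  0.029] [0.489 0.128]
0.19 32 [0.433 0.031] [0.491 0.129]
0.2 113 [0.428 0.009] [0.5  0.15]
0.21 186 [0.422 0.008] [0.501 0.149]
0.22 169 [0.43 0.01] [0.5   0.148]
0.23 161 [0.434 0.011] [0.5   0.147]
[[ 0.005 -0.044  0.157]
 [-0.01  -0.046  0.16 ]
 [-0.029  0.013  0.101]]
```

Finger points in the depth map centre on (.458,.078), which agrees with the TCP and the tumbler. Going down.

Call:
move_arm(commands=[[0.002, 0.015, 0, 0, 0, 0, 0.0854], [0.002, 0.03, 0, 0, 0, 0, 0.0854], [0.002, 0.045, 0, 0, 0, 0, 0.0854], [0.002, 0.06, 0, 0, 0, 0, 0.0854], [0.002, 0.072, 0, 0, 0, 0, 0.0854], [0.002, 0.074, 0, 0, 0, 0, 0.0854], [0.002, 0.074, 0, 0, 0, 0, 0.0854]])

```text
time_s: 3.9
ee_pos: [0.4562, 0.0798, 0.0649]
orientation: [-1.578, -0.002, -2.699]
contact_force: [0.1, -0.2, 0.7]
width: 0.0853
```

```bash
python3 d.py .456,.080,.066
```

```text
[0.4562 0.0798 0.0649] [-1.578e+00 -2.000e-03 -2.699e+00] w 0.0853 F [ 0.1 -0.2  0.7] t 3.9 q [-0.23  0.56 -0.05  2.3   0.07  0.29 -1.46]
.456,.080,.066 [ 0.0001 -0.0011 -0.0003]
```

Call:
move_arm(commands=[[0, 0, 0, 0, 0, 0, 0.075], [0, 0, 0, 0, 0, 0, 0.07], [0, 0, 0, 0, 0, 0, 0.067], [0, 0, 0, 0, 0, 0, 0.064], [0, 0, 0, 0, 0, 0, 0.06], [0, 0, 0, 0, 0, 0, 0.056], [0, 0, 0, 0, 0, 0, 0.056], [0, 0, 0, 0, 0, 0, 0.056]], force=40)

```text
time_s: 4.7
ee_pos: [0.4565, 0.0799, 0.0659]
orientation: [-1.578, -0.0, -2.699]
contact_force: [-0.8, 0.3, 9.2]
width: 0.0635
```

Call:
move_arm(commands=[[0, -0.005, 0, 0, 0, 0, 0.056], [0, -0.015, 0, 0, 0, 0, 0.056], [0, -0.03, 0, 0, 0, 0, 0.056], [0, -0.05, 0, 0, 0, 0, 0.056], [0, -0.07, 0, 0, 0, 0, 0.056], [0, -0.09, 0, 0, 0, 0, 0.056], [0, -0.11, 0, 0, 0, 0, 0.056], [0, -0.125, 0, 0, 0, 0, 0.056], [0, -0.13, 0, 0, 0, 0, 0.056]])

```text
time_s: 5.6
ee_pos: [0.4574, 0.0791, 0.1976]
orientation: [-1.577, 0.002, -2.699]
contact_force: [-0.3, 0.7, -3.9]
width: 0.0634
```

```bash
python3 d.py .660,.130,.20
```

```text
[0.4574 0.0791 0.1976] [-1.577e+00  2.000e-03 -2.699e+00] w 0.0634 F [-0.3  0.7 -3.9] t 5.6 q [-0.2   0.32 -0.08  2.21  0.03  0.62 -1.43]
.660,.130,.20 [-0.2049 -0.0021  0.0407]
```

Call:
move_arm(commands=[[-0.012, 0, 0.002, 0, 0, 0, 0.056], [-0.035, 0, 0.007, 0, 0, 0, 0.056], [-0.06, 0, 0.012, 0, 0, 0, 0.056], [-0.087, 0, 0.017, 0, 0, 0, 0.056], [-0.114, 0, 0.023, 0, 0, 0, 0.056], [-0.141, 0, 0.028, 0, 0, 0, 0.056], [-0.168, 0, 0.033, 0, 0, 0, 0.056], [-0.19, 0, 0.038, 0, 0, 0, 0.056], [-0.202, 0, 0.04, 0, 0, 0, 0.056], [-0.205, 0, 0.041, 0, 0, 0, 0.056]])

```text
time_s: 6.6
ee_pos: [0.6611, 0.1304, 0.1965]
orientation: [-1.578, 0.002, -2.699]
contact_force: [-0.8, 0.8, -3.0]
width: 0.0636
```

Call:
move_arm(commands=[[0, 0.01, 0, 0, 0, 0, 0.056], [0, 0.03, 0, 0, 0, 0, 0.056], [0, 0.05, 0, 0, 0, 0, 0.056], [0, 0.065, 0, 0, 0, 0, 0.056], [0, 0.075, 0, 0, 0, 0, 0.056], [0, 0.08, 0, 0, 0, 0, 0.056], [0, 0.08, 0, 0, 0, 0, 0.056], [0, 0.08, 0, 0, 0, 0, 0.056]])

```text
time_s: 7.4
ee_pos: [0.6615, 0.1311, 0.1171]
orientation: [-1.577, 0.003, -2.699]
contact_force: [0.4, -0.4, -3.4]
width: 0.0634
```

```bash
python3 d.py .660,.130,.084; cat > see.py <<'E'
import sys
from h import *
x,y,w,hh=map(int,sys.argv[2].split(','))
f=grab_frame('scene');a=f['color'][y:y+hh,x:x+w]
s=min(700/w,560/hh);cv2.imwrite(sys.argv[1],cv2.resize(a,None,fx=s,fy=s,interpolation=cv2.INTER_CUBIC))
E
python3 see.py pics/c3.png 310,150,160,140
```

```text
[0.6615 0.1311 0.1171] [-1.577  0.003 -2.699] w 0.0634 F [ 0.4 -0.4 -3.4] t 7.4 q [-0.22  0.66 -0.06  1.8   0.05  0.68 -1.43]
.660,.130,.084 [0.0019 0.0331 0.0005]
```

View pics/c3.png

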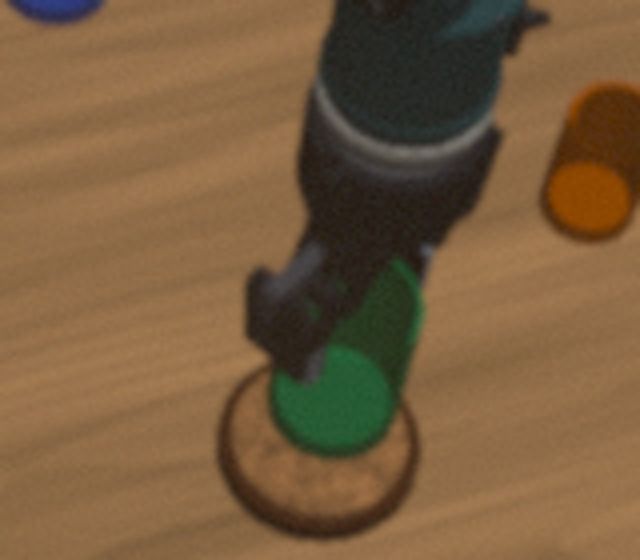

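The large tumbler is held upright with its base at crop (333,405), above cork centred near (318,440). I'll lower it and watch the force.

Call:
move_arm(commands=[[0.001, 0.01, 0, 0, 0, 0, 0.056], [0.002, 0.018, 0, 0, 0, 0, 0.056], [0.002, 0.024, 0, 0, 0, 0, 0.056], [0.002, 0.028, 0, 0, 0, 0, 0.056], [0.002, 0.029, 0, 0, 0, 0, 0.056], [0.002, 0.029, 0, 0, 0, 0, 0.056]])

```text
time_s: 8.05
ee_pos: [0.6599, 0.1305, 0.0881]
orientation: [-1.577, 0.003, -2.699]
contact_force: [0.8, -0.7, -3.5]
width: 0.064
```

Call:
move_arm(commands=[[0, 0.001, 0, 0, 0, 0, 0.056], [0, 0.002, 0, 0, 0, 0, 0.056], [0, 0.003, 0, 0, 0, 0, 0.056], [0, 0.003, 0, 0, 0, 0, 0.056]])

```text
time_s: 8.45
ee_pos: [0.6598, 0.1305, 0.085]
orientation: [-1.577, 0.003, -2.699]
contact_force: [0.8, 1.1, -3.3]
width: 0.0636
```

Call:
move_arm(commands=[[0, 0.001, 0, 0, 0, 0, 0.056], [0, 0.0015, 0, 0, 0, 0, 0.056], [0, 0.0015, 0, 0, 0, 0, 0.056]])

```text
time_s: 8.75
ee_pos: [0.6603, 0.1307, 0.0841]
orientation: [-1.577, 0.004, -2.699]
contact_force: [0.5, 0.6, -0.8]
width: 0.0636
```

Call:
move_arm(commands=[[0, 0.0008, 0, 0, 0, 0, 0.056], [0, 0.0008, 0, 0, 0, 0, 0.056]])

```text
time_s: 8.95
ee_pos: [0.6603, 0.1307, 0.084]
orientation: [-1.577, 0.004, -2.699]
contact_force: [-1.5, -0.8, 4.9]
width: 0.0636
```

Call:
move_arm(commands=[[0, 0, 0, 0, 0, 0, 0.066], [0, 0, 0, 0, 0, 0, 0.07], [0, 0, 0, 0, 0, 0, 0.078], [0, 0, 0, 0, 0, 0, 0.0854], [0, 0, 0, 0, 0, 0, 0.0854], [0, 0, 0, 0, 0, 0, 0.0854]])

```text
time_s: 9.55
ee_pos: [0.6604, 0.1307, 0.084]
orientation: [-1.577, 0.004, -2.699]
contact_force: [-0.1, -0.6, -0.7]
width: 0.0851
```

```bash
python3 d.py .660,.130,.23;python3 see.py pics/c4.png 310,150,160,140
```

```text
[0.6604 0.1307 0.084 ] [-1.577  0.004 -2.699] w 0.0851 F [-0.1 -0.6 -0.7] t 9.55 q [-0.22  0.7  -0.06  1.82  0.05  0.62 -1.44]
.660,.130,.23 [ 1.00e-04 -1.46e-01 -4.00e-04]
```

View pics/c4.png

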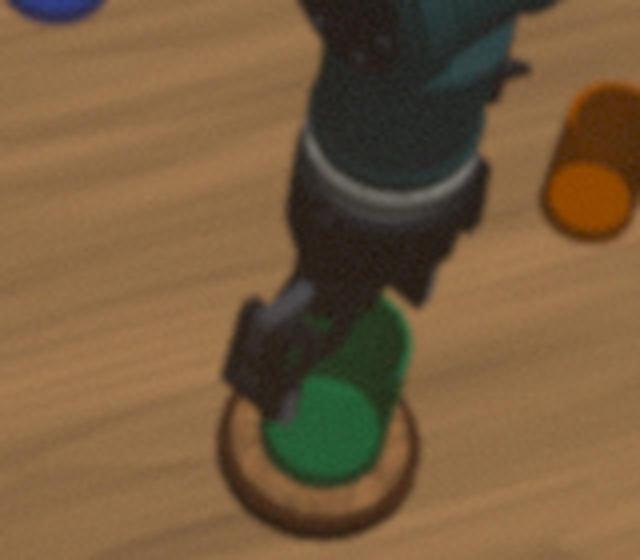

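The large tumbler stands upright and released on the cork, with its base at crop (323,430) and the cork around (318,440). Next I retreat upward, then move to the medium tumbler.

Call:
move_arm(commands=[[0, -0.01, 0, 0, 0, 0, 0.0854], [0, -0.03, 0, 0, 0, 0, 0.0854], [0, -0.06, 0, 0, 0, 0, 0.0854], [0, -0.1, 0, 0, 0, 0, 0.0854], [0, -0.14, 0, 0, 0, 0, 0.0854], [0, -0.146, 0, 0, 0, 0, 0.0854]])

```text
time_s: 10.2
ee_pos: [0.6639, 0.1304, 0.2369]
orientation: [-1.575, 0.015, -2.699]
contact_force: [-0.1, 0.8, 0.9]
width: 0.0852
```

```bash
python3 d.py .576,-.3255,.23
```

```text
[0.6639 0.1304 0.2369] [-1.575  0.015 -2.699] w 0.0852 F [-0.1  0.8  0.9] t 10.2 q [-0.21  0.52 -0.07  1.73  0.03  0.89 -1.42]
.576,-.3255,.23 [0.2747 0.0012 0.3744]
```

Call:
move_arm(commands=[[0.028, 0, 0.038, 0, 0, 0, 0.0854], [0.056, 0, 0.076, 0, 0, 0, 0.0854], [0.084, 0, 0.114, 0, 0, 0, 0.0854], [0.112, 0, 0.152, 0, 0, 0, 0.0854], [0.14, 0, 0.19, 0, 0, 0, 0.0854], [0.168, 0, 0.228, 0, 0, 0, 0.0854], [0.196, 0, 0.266, 0, 0, 0, 0.0854], [0.224, 0, 0.304, 0, 0, 0, 0.0854], [0.252, 0, 0.342, 0, 0, 0, 0.0854], [0.275, 0, 0.374, 0, 0, 0, 0.0854]])

```text
time_s: 11.2
ee_pos: [0.5739, -0.3284, 0.2312]
orientation: [-1.574, 0.014, -2.701]
contact_force: [0.3, -0.2, -0.6]
width: 0.0854
```

Call:
move_arm(commands=[[0, 0, 0, 0, 0, 0, 0.0854], [0, 0, 0, 0, 0, 0, 0.0854]])

```text
time_s: 11.4
ee_pos: [0.5727, -0.3302, 0.2311]
orientation: [-1.574, 0.014, -2.705]
contact_force: [0.8, -0.1, 0.0]
width: 0.0856
```

```bash
cat >> d.py <<'E'
N=Ro.from_euler('xyz',[-np.pi/2,0,-2.70]).as_matrix()
print('turn',np.round(np.degrees(Ro.from_matrix(R.T@N).as_rotvec())/8,3))
E
python3 d.py .576,-.3255,.055
```

```text
[ 0.5727 -0.3302  0.2311] [-1.574  0.014 -2.705] w 0.0856 F [ 0.8 -0.1  0. ] t 11.4 q [ 0.48  0.51 -0.03  1.76  0.    0.87 -0.68]
.576,-.3255,.055 [-0.0025  0.1761 -0.0023]
turn [ 0.026 -0.037 -0.098]
```

Call:
move_arm(commands=[[-0.005, 0.02, -0.004, 0.026, -0.037, -0.098, 0.0854], [-0.005, 0.05, -0.004, 0.026, -0.037, -0.098, 0.0854], [-0.005, 0.08, -0.004, 0.026, -0.037, -0.098, 0.0854], [-0.005, 0.1, -0.004, 0.026, -0.037, -0.098, 0.0854], [-0.005, 0.1, -0.004, 0.026, -0.037, -0.098, 0.0854]])

```text
time_s: 11.9
ee_pos: [0.5754, -0.3192, 0.128]
orientation: [-1.578, -0.003, -2.696]
contact_force: [-0.7, 0.9, -0.4]
width: 0.0857
```

```bash
python3 d.py .576,-.3255,.055;python3 see.py pics/c5.png 90,180,160,140
```

```text
[ 0.5754 -0.3192  0.128 ] [-1.578 -0.003 -2.696] w 0.0857 F [-0.7  0.9 -0.4] t 11.9 q [ 0.46  0.63 -0.03  1.83  0.02  0.69 -0.71]
.576,-.3255,.055 [0.0019 0.073  0.0064]
turn [0.048 0.027 0.023]
```

View pics/c5.png

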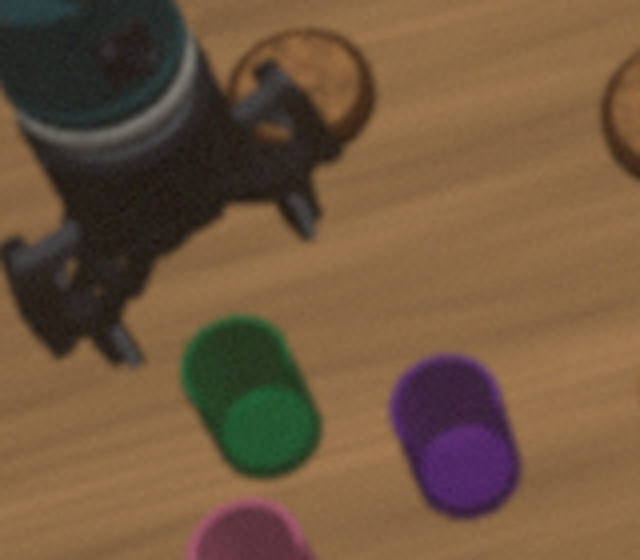

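The gripper is above the medium green tumbler at crop (250,390), with fingertips at (135,360) and (308,230). Purple and pink are clear of the jaw axis. While the top view is free, I'll check the placed large tumbler.

```bash
python3 - <<'E'
from h import *
f=grab_frame('top');Q=cloud(f)
hsv=cv2.cvtColor(f['color'],cv2.COLOR_BGR2HSV);m=cv2.inRange(hsv,(40,70,20),(90,255,255))
m[:, :240]=0;m[:,310:]=0;m[240:]=0
q=Q[(m>0)&(f['z_map']>0)];r=q[q[:,2]>np.percentile(q[:,2],99)-.006]
print(np.percentile(q[:,2],99),(r.min(0)+r.max(0))/2,np.ptp(r,0))
f=grab_frame('scene');Q=cloud(f)
hsv=cv2.cvtColor(f['color'],cv2.COLOR_BGR2HSV);m=cv2.inRange(hsv,(40,70,20),(90,255,255))
m[:, :340]=0;m[:,440:]=0;m[:185]=0
q=Q[(m>0)&(f['z_map']>0)];r=q[q[:,2]>np.percentile(q[:,2],99)-.006]
print(np.percentile(q[:,2],99),(r.min(0)+r.max(0))/2,np.ptp(r,0))
E
python3 d.py .576,-.3255,.055
```

```text
0.11617282894884287 [0.65878089 0.1315407  0.11499826] [0.06193525 0.06120174 0.00959391]
0.11724596266407848 [0.66037928 0.13030792 0.11543241] [0.06183241 0.0608974  0.00834697]
[ 0.5779 -0.3224  0.1323] [-1.570e+00  1.000e-03 -2.698e+00] w 0.0854 F [ 0.6 -0.2  0.6] t 12.05 q [ 0.46  0.62 -0.02  1.83  0.02  0.69 -0.71]
.576,-.3255,.055 [0.0032 0.0772 0.0019]
turn [-0.005  0.013 -0.011]
```

The large tumbler is at (.659,.131), within 2 mm of its stand centre, and its rim height is right. Now the descent on the medium one.

Call:
move_arm(commands=[[0.003, 0, 0.002, 0, 0, 0, 0.0854], [0.003, 0.015, 0.002, 0, 0, 0, 0.0854], [0.003, 0.03, 0.002, 0, 0, 0, 0.0854], [0.003, 0.045, 0.002, 0, 0, 0, 0.0854], [0.003, 0.06, 0.002, 0, 0, 0, 0.0854], [0.003, 0.072, 0.002, 0, 0, 0, 0.0854], [0.003, 0.077, 0.002, 0, 0, 0, 0.0854], [0.003, 0.077, 0.002, 0, 0, 0, 0.0854]])

```text
time_s: 12.85
ee_pos: [0.5756, -0.3252, 0.0539]
orientation: [-1.572, 0.0, -2.698]
contact_force: [-0.6, -0.3, -0.2]
width: 0.0854
```

```bash
python3 d.py .576,-.3255,.055
```

```text
[ 0.5756 -0.3252  0.0539] [-1.572  0.    -2.698] w 0.0854 F [-0.6 -0.3 -0.2] t 12.85 q [ 0.46  0.73 -0.02  1.86  0.03  0.56 -0.71]
.576,-.3255,.055 [-0.0002 -0.0011  0.0004]
turn [ 0.006  0.013 -0.002]
```

Call:
move_arm(commands=[[0, 0, 0, 0, 0, 0, 0.07], [0, 0, 0, 0, 0, 0, 0.062], [0, 0, 0, 0, 0, 0, 0.057], [0, 0, 0, 0, 0, 0, 0.053], [0, 0, 0, 0, 0, 0, 0.049], [0, 0, 0, 0, 0, 0, 0.045], [0, 0, 0, 0, 0, 0, 0.045], [0, 0, 0, 0, 0, 0, 0.045]], force=35)

```text
time_s: 13.65
ee_pos: [0.5764, -0.3258, 0.0548]
orientation: [-1.57, 0.001, -2.698]
contact_force: [-0.4, -0.2, 5.3]
width: 0.05
```

Call:
move_arm(commands=[[0, -0.005, 0, 0, 0, 0, 0.045], [0, -0.015, 0, 0, 0, 0, 0.045], [0, -0.03, 0, 0, 0, 0, 0.045], [0, -0.05, 0, 0, 0, 0, 0.045], [0, -0.07, 0, 0, 0, 0, 0.045], [0, -0.09, 0, 0, 0, 0, 0.045], [0, -0.11, 0, 0, 0, 0, 0.045], [0, -0.13, 0, 0, 0, 0, 0.045], [0, -0.14, 0, 0, 0, 0, 0.045], [0, -0.14, 0, 0, 0, 0, 0.045]])

```text
time_s: 14.65
ee_pos: [0.5771, -0.3262, 0.1971]
orientation: [-1.567, 0.004, -2.698]
contact_force: [-0.1, -0.3, -0.8]
width: 0.0499
```

```bash
python3 d.py .461,-.082,.2
```

```text
[ 0.5771 -0.3262  0.1971] [-1.567  0.004 -2.698] w 0.0499 F [-0.1 -0.3 -0.8] t 14.65 q [ 0.46  0.54 -0.02  1.79  0.02  0.81 -0.7 ]
.461,-.082,.2 [ 1.000e-04 -3.900e-03 -2.704e-01]
turn [-0.027  0.012 -0.026]
```

```bash
python3 see.py pics/c6.png 90,150,160,140
```

```text
(no output)
```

View pics/c6.png

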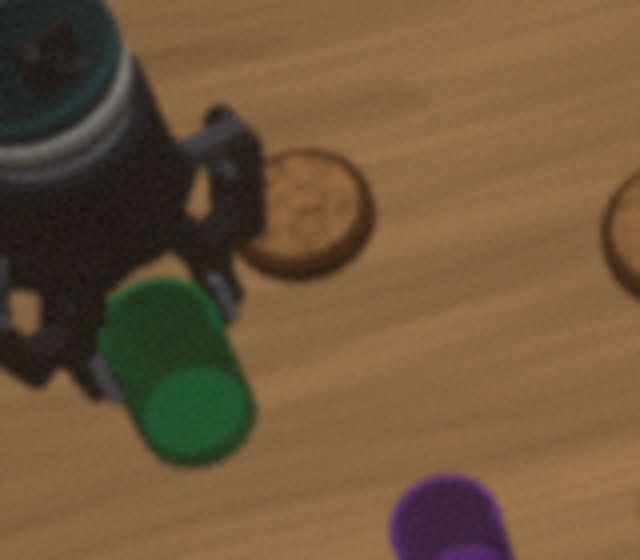

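The medium tumbler is held upright between the pads, with its rim at crop (165,320) and base at (200,415). On to the medium stand.

Call:
move_arm(commands=[[0, 0, -0.012, 0, 0, 0, 0.045], [0, 0, -0.04, 0, 0, 0, 0.045], [0, 0, -0.075, 0, 0, 0, 0.045], [0, 0, -0.11, 0, 0, 0, 0.045], [0, 0, -0.145, 0, 0, 0, 0.045], [0, 0, -0.18, 0, 0, 0, 0.045], [0, 0, -0.215, 0, 0, 0, 0.045], [0, 0, -0.245, 0, 0, 0, 0.045], [0, 0, -0.265, 0, 0, 0, 0.045], [0, 0, -0.27, 0, 0, 0, 0.045]])

```text
time_s: 15.7
ee_pos: [0.4575, -0.0789, 0.1942]
orientation: [-1.572, -0.001, -2.694]
contact_force: [-1.3, -0.5, -1.8]
width: 0.05
```

Call:
move_arm(commands=[[0, 0.01, 0, 0, 0, 0, 0.045], [0, 0.03, 0, 0, 0, 0, 0.045], [0, 0.05, 0, 0, 0, 0, 0.045], [0, 0.07, 0, 0, 0, 0, 0.045], [0, 0.085, 0, 0, 0, 0, 0.045], [0, 0.09, 0, 0, 0, 0, 0.045], [0, 0.09, 0, 0, 0, 0, 0.045]])

```text
time_s: 16.4
ee_pos: [0.4569, -0.0796, 0.103]
orientation: [-1.573, -0.003, -2.695]
contact_force: [1.2, -0.3, -0.9]
width: 0.0499
```

```bash
python3 d.py .461,-.082,.073
```

```text
[ 0.4569 -0.0796  0.103 ] [-1.573 -0.003 -2.695] w 0.0499 F [ 1.2 -0.3 -0.9] t 16.4 q [ 0.11  0.49 -0.04  2.28  0.05  0.38 -1.1 ]
.461,-.082,.073 [-0.0027  0.03    0.004 ]
turn [0.016 0.035 0.024]
```

Call:
move_arm(commands=[[-0.0015, 0.008, 0.002, 0, 0, 0, 0.045], [-0.0027, 0.015, 0.004, 0, 0, 0, 0.045], [-0.0027, 0.02, 0.004, 0, 0, 0, 0.045], [-0.0027, 0.025, 0.004, 0, 0, 0, 0.045], [-0.0027, 0.025, 0.004, 0, 0, 0, 0.045]])

```text
time_s: 16.9
ee_pos: [0.4605, -0.0819, 0.0775]
orientation: [-1.574, -0.004, -2.695]
contact_force: [-0.5, 0.4, -1.3]
width: 0.05
```

```bash
python3 d.py .461,-.082,.073;python3 see.py pics/c7.png 190,120,140,120
```

```text
[ 0.4605 -0.0819  0.0775] [-1.574 -0.004 -2.695] w 0.05 F [-0.5  0.4 -1.3] t 16.9 q [ 0.11  0.54 -0.04  2.28  0.06  0.33 -1.1 ]
.461,-.082,.073 [-0.0004  0.0045  0.0003]
turn [0.02  0.036 0.031]
```

View pics/c7.png

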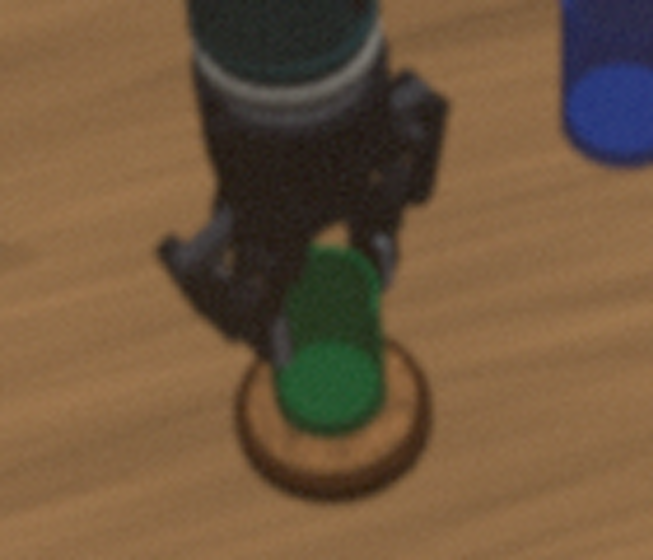

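The medium tumbler is upright a few mm above the cork, with its base at (330,388) and the cork at about (334,405). Lowering.

Call:
move_arm(commands=[[0, 0.001, 0, 0, 0, 0, 0.045], [0, 0.002, 0, 0, 0, 0, 0.045], [0, 0.003, 0, 0, 0, 0, 0.045], [0, 0.0035, 0, 0, 0, 0, 0.045], [0, 0.0035, 0, 0, 0, 0, 0.045]])

```text
time_s: 17.45
ee_pos: [0.4607, -0.0819, 0.0743]
orientation: [-1.573, -0.004, -2.695]
contact_force: [-0.3, -0.2, -1.5]
width: 0.05
```

Call:
move_arm(commands=[[0, 0.0007, 0, 0, 0, 0, 0.045], [0, 0.001, 0, 0, 0, 0, 0.045], [0, 0.001, 0, 0, 0, 0, 0.045]])

```text
time_s: 17.75
ee_pos: [0.4607, -0.0819, 0.0732]
orientation: [-1.573, -0.004, -2.695]
contact_force: [-0.3, -0.3, -1.2]
width: 0.0501
```

Call:
move_arm(commands=[[0, 0.0007, 0, 0, 0, 0, 0.045], [0, 0.001, 0, 0, 0, 0, 0.045], [0, 0.001, 0, 0, 0, 0, 0.045]])

```text
time_s: 18.05
ee_pos: [0.4608, -0.082, 0.0727]
orientation: [-1.573, -0.004, -2.695]
contact_force: [-0.3, 0.7, 4.7]
width: 0.0495
```

Contact. Releasing and retreating.

Call:
move_arm(commands=[[0, 0, 0, 0, 0, 0, 0.053], [0, 0, 0, 0, 0, 0, 0.057], [0, 0, 0, 0, 0, 0, 0.066], [0, 0, 0, 0, 0, 0, 0.076], [0, 0, 0, 0, 0, 0, 0.0854], [0, 0, 0, 0, 0, 0, 0.0854], [0, 0, 0, 0, 0, 0, 0.0854]])

```text
time_s: 18.75
ee_pos: [0.4608, -0.0819, 0.0727]
orientation: [-1.573, -0.004, -2.695]
contact_force: [-0.4, 0.4, 0.3]
width: 0.0853
```

Call:
move_arm(commands=[[0, -0.01, 0, 0, 0, 0, 0.0854], [0, -0.025, 0, 0, 0, 0, 0.0854], [0, -0.05, 0, 0, 0, 0, 0.0854], [0, -0.08, 0, 0, 0, 0, 0.0854], [0, -0.12, 0, 0, 0, 0, 0.0854], [0, -0.15, 0, 0, 0, 0, 0.0854], [0, -0.155, 0, 0, 0, 0, 0.0854], [0, -0.155, 0, 0, 0, 0, 0.0854]])

```text
time_s: 19.55
ee_pos: [0.4619, -0.0821, 0.229]
orientation: [-1.572, -0.001, -2.695]
contact_force: [0.8, -0.4, -0.2]
width: 0.0855
```

```bash
python3 d.py .50,.2,.23 .410,.27,.23
```

```text
[ 0.4619 -0.0821  0.229 ] [-1.572e+00 -1.000e-03 -2.695e+00] w 0.0855 F [ 0.8 -0.4 -0.2] t 19.55 q [ 0.13  0.27 -0.06  2.17  0.02  0.7  -1.07]
.50,.2,.23 [-0.1562 -0.001  -0.238 ]
.410,.27,.23 [-0.1052 -0.0008 -0.34  ]
turn [0.006 0.035 0.009]
```

Call:
move_arm(commands=[[-0.02, 0, -0.032, 0, 0, 0, 0.0854], [-0.04, 0, -0.066, 0, 0, 0, 0.0854], [-0.06, 0, -0.1, 0, 0, 0, 0.0854], [-0.078, 0, -0.136, 0, 0, 0, 0.0854], [-0.09, 0, -0.17, 0, 0, 0, 0.0854], [-0.1, 0, -0.205, 0, 0, 0, 0.0854], [-0.107, 0, -0.24, 0, 0, 0, 0.0854], [-0.109, 0, -0.275, 0, 0, 0, 0.0854], [-0.107, 0, -0.31, 0, 0, 0, 0.0854], [-0.105, 0, -0.34, 0, 0, 0, 0.0854]])

```text
time_s: 20.55
ee_pos: [0.4077, 0.2709, 0.2274]
orientation: [-1.571, -0.005, -2.694]
contact_force: [0.2, 1.2, 0.7]
width: 0.0856
```

Call:
move_arm(commands=[[0, 0, 0, 0, 0, 0, 0.0854], [0, 0, 0, 0, 0, 0, 0.0854]])

```text
time_s: 20.75
ee_pos: [0.4061, 0.2706, 0.2258]
orientation: [-1.571, -0.009, -2.691]
contact_force: [-0.1, 0.0, -0.0]
width: 0.0855
```

```bash
python3 d.py .410,.27,.11; cat > chk.py <<'E'
import sys
from h import *
for a in sys.argv[1:]:
    x,y=eval(a)
    for n in("top","scene"):
        f=grab_frame(n);Q=cloud(f);hsv=cv2.cvtColor(f['color'],cv2.COLOR_BGR2HSV)
        m=(cv2.inRange(hsv,(40,70,20),(90,255,255))>0)&(f['z_map']>0)&(np.hypot(Q[...,0]-x,Q[...,1]-y)<.06)
        q=Q[m];t=np.percentile(q[:,2],99);r=q[q[:,2]>t-.006]
        print(n,a,round(t,4),np.round((r.min(0)+r.max(0))/2,4),np.round(np.ptp(r,0),3))
E
python3 chk.py .461,-.082
```

```text
[0.4061 0.2706 0.2258] [-1.571 -0.009 -2.691] w 0.0855 F [-0.1  0.  -0. ] t 20.75 q [-0.53  0.31 -0.18  2.12  0.08  0.72 -1.89]
.410,.27,.11 [-0.0043  0.1157  0.0023]
turn [-0.     0.064  0.064]
top .461,-.082 0.099 [ 0.4597 -0.0817  0.0965] [0.049 0.051 0.007]
scene .461,-.082 0.1002 [ 0.4617 -0.0832  0.0981] [0.05  0.048 0.007]
```

The medium tumbler stands at (.461,-.082), within 2 mm of its stand centre. Now the small one.

Call:
move_arm(commands=[[-0.002, 0.01, 0.001, 0, 0.064, 0.064, 0.0854], [-0.0043, 0.03, 0.0023, 0, 0.064, 0.064, 0.0854], [-0.0043, 0.06, 0.0023, 0, 0.064, 0.064, 0.0854], [-0.0043, 0.09, 0.0023, 0, 0.064, 0.064, 0.0854], [-0.0043, 0.11, 0.0023, 0, 0.064, 0.064, 0.0854], [-0.0043, 0.115, 0.0023, 0, 0.064, 0.064, 0.0854], [-0.0043, 0.115, 0.0023, 0, 0.064, 0.064, 0.0854]])

```text
time_s: 21.55
ee_pos: [0.4119, 0.2672, 0.1106]
orientation: [-1.569, -0.001, -2.706]
contact_force: [-0.4, 0.6, -0.0]
width: 0.0856
```

```bash
python3 d.py .410,.27,.042
```

```text
[0.4119 0.2672 0.1106] [-1.569e+00 -1.000e-03 -2.706e+00] w 0.0856 F [-0.4  0.6 -0. ] t 21.55 q [-0.57  0.49 -0.13  2.21  0.15  0.44 -1.96]
.410,.27,.042 [ 0.0005  0.0686 -0.0034]
turn [-0.01  -0.044  0.004]
```

Call:
move_arm(commands=[[0, 0.01, -0.0034, 0, -0.044, 0, 0.0854], [0, 0.025, -0.0034, 0, -0.044, 0, 0.0854], [0, 0.04, -0.0034, 0, -0.044, 0, 0.0854], [0, 0.055, -0.0034, 0, -0.044, 0, 0.0854], [0, 0.066, -0.0034, 0, -0.044, 0, 0.0854], [0, 0.068, -0.0034, 0, -0.044, 0, 0.0854], [0, 0.068, -0.0034, 0, -0.044, 0, 0.0854]])

```text
time_s: 22.25
ee_pos: [0.4106, 0.2703, 0.0427]
orientation: [-1.569, -0.0, -2.7]
contact_force: [-0.4, 0.0, -0.5]
width: 0.0855
```

```bash
python3 d.py .410,.27,.042
```

```text
[0.4106 0.2703 0.0427] [-1.569 -0.    -2.7  ] w 0.0855 F [-0.4  0.  -0.5] t 22.25 q [-0.61  0.62 -0.09  2.24  0.19  0.28 -1.99]
.410,.27,.042 [0.0007 0.0007 0.    ]
turn [-0.011  0.001  0.003]
```

Call:
move_arm(commands=[[0, 0, 0, 0, 0, 0, 0.065], [0, 0, 0, 0, 0, 0, 0.055], [0, 0, 0, 0, 0, 0, 0.048], [0, 0, 0, 0, 0, 0, 0.044], [0, 0, 0, 0, 0, 0, 0.04], [0, 0, 0, 0, 0, 0, 0.036], [0, 0, 0, 0, 0, 0, 0.033], [0, 0, 0, 0, 0, 0, 0.033], [0, 0, 0, 0, 0, 0, 0.033]], force=30)

```text
time_s: 23.15
ee_pos: [0.4109, 0.2704, 0.0432]
orientation: [-1.569, 0.0, -2.7]
contact_force: [-0.0, -0.9, 4.3]
width: 0.0388
```

Call:
move_arm(commands=[[0, -0.005, 0, 0, 0, 0, 0.033], [0, -0.015, 0, 0, 0, 0, 0.033], [0, -0.03, 0, 0, 0, 0, 0.033], [0, -0.05, 0, 0, 0, 0, 0.033], [0, -0.07, 0, 0, 0, 0, 0.033], [0, -0.09, 0, 0, 0, 0, 0.033], [0, -0.11, 0, 0, 0, 0, 0.033], [0, -0.13, 0, 0, 0, 0, 0.033], [0, -0.15, 0, 0, 0, 0, 0.033], [0, -0.155, 0, 0, 0, 0, 0.033]])

```text
time_s: 24.15
ee_pos: [0.4116, 0.2712, 0.2006]
orientation: [-1.57, 0.005, -2.7]
contact_force: [-0.6, -0.5, -0.1]
width: 0.0389
```

```bash
python3 d.py .5,.0,.2 .388,-.274,.2;python3 see.py pics/c8.png 330,40,160,140
```

```text
[0.4116 0.2712 0.2006] [-1.57   0.005 -2.7  ] w 0.0389 F [-0.6 -0.5 -0.1] t 24.15 q [-0.53  0.35 -0.18  2.15  0.1   0.65 -1.91]
.5,.0,.2 [0.0359 0.0006 0.283 ]
.388,-.274,.2 [ 2.542e-01 -2.000e-04  4.829e-01]
turn [-0.005 -0.001 -0.034]
```

View pics/c8.png

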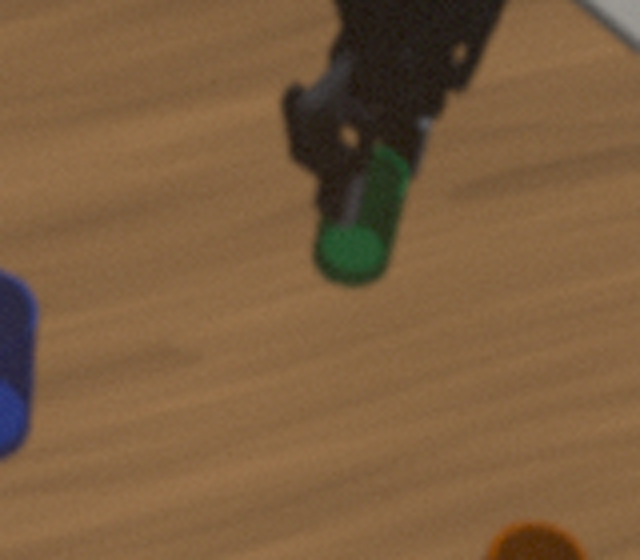

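The small tumbler is held upright, with its base at (352,250). Carry it via (.5, 0).

Call:
move_arm(commands=[[0.001, 0, 0.01, 0, 0, 0, 0.033], [0.004, 0, 0.035, 0, 0, 0, 0.033], [0.008, 0, 0.068, 0, 0, 0, 0.033], [0.013, 0, 0.1, 0, 0, 0, 0.033], [0.017, 0, 0.133, 0, 0, 0, 0.033], [0.021, 0, 0.166, 0, 0, 0, 0.033], [0.025, 0, 0.2, 0, 0, 0, 0.033], [0.029, 0, 0.233, 0, 0, 0, 0.033], [0.033, 0, 0.265, 0, 0, 0, 0.033], [0.036, 0, 0.283, 0, 0, 0, 0.033]])

```text
time_s: 25.2
ee_pos: [0.4994, -0.0043, 0.1991]
orientation: [-1.569, 0.001, -2.704]
contact_force: [-0.1, 0.5, -1.2]
width: 0.039
```

```bash
python3 d.py .388,-.274,.2
```

```text
[ 0.4994 -0.0043  0.1991] [-1.569e+00  1.000e-03 -2.704e+00] w 0.039 F [-0.1  0.5 -1.2] t 25.2 q [ 0.01  0.35 -0.12  2.13  0.07  0.65 -1.29]
.388,-.274,.2 [ 0.215  -0.0009  0.1972]
turn [-0.01  -0.032 -0.009]
```

Call:
move_arm(commands=[[0.01, 0, 0.009, 0, -0.03, 0, 0.033], [0.03, 0, 0.028, 0, -0.03, 0, 0.033], [0.055, 0, 0.05, 0, -0.03, 0, 0.033], [0.08, 0, 0.074, 0, -0.03, 0, 0.033], [0.105, 0, 0.096, 0, -0.03, 0, 0.033], [0.13, 0, 0.119, 0, -0.03, 0, 0.033], [0.155, 0, 0.142, 0, -0.03, 0, 0.033], [0.18, 0, 0.165, 0, -0.03, 0, 0.033], [0.205, 0, 0.188, 0, -0.03, 0, 0.033], [0.215, 0, 0.197, 0, -0.03, 0, 0.033]])

```text
time_s: 26.2
ee_pos: [0.3846, -0.2773, 0.1979]
orientation: [-1.571, -0.002, -2.706]
contact_force: [0.6, -0.1, 0.2]
width: 0.039
```

Call:
move_arm(commands=[[0, 0.01, 0, 0, 0, 0, 0.033], [0, 0.03, 0, 0, 0, 0, 0.033], [0, 0.055, 0, 0, 0, 0, 0.033], [0, 0.08, 0, 0, 0, 0, 0.033], [0, 0.1, 0, 0, 0, 0, 0.033], [0, 0.11, 0, 0, 0, 0, 0.033], [0, 0.11, 0, 0, 0, 0, 0.033]])

```text
time_s: 26.9
ee_pos: [0.3832, -0.276, 0.0861]
orientation: [-1.575, -0.004, -2.705]
contact_force: [-0.5, 0.7, -1.0]
width: 0.0391
```

```bash
python3 d.py .388,-.274,.061
```

```text
[ 0.3832 -0.276   0.0861] [-1.575 -0.004 -2.705] w 0.0391 F [-0.5  0.7 -1. ] t 26.9 q [ 0.56  0.53 -0.04  2.27  0.06  0.36 -0.67]
.388,-.274,.061 [-0.0053  0.025   0.0003]
turn [ 0.027 -0.035  0.029]
```

Call:
move_arm(commands=[[-0.003, 0.003, 0, 0.027, -0.035, 0.029, 0.033], [-0.0053, 0.008, 0, 0.027, -0.035, 0.029, 0.033], [-0.0053, 0.014, 0, 0.027, -0.035, 0.029, 0.033], [-0.0053, 0.019, 0, 0.027, -0.035, 0.029, 0.033], [-0.0053, 0.02, 0, 0.027, -0.035, 0.029, 0.033], [-0.0053, 0.02, 0, 0.027, -0.035, 0.029, 0.033]])

```text
time_s: 27.5
ee_pos: [0.3877, -0.2737, 0.0659]
orientation: [-1.571, -0.0, -2.7]
contact_force: [-0.2, -0.2, -1.1]
width: 0.0389
```

```bash
python3 d.py .388,-.274,.061;python3 see.py pics/c9.png 100,120,140,120
```

```text
[ 0.3877 -0.2737  0.0659] [-1.571 -0.    -2.7  ] w 0.0389 F [-0.2 -0.2 -1.1] t 27.5 q [ 0.55  0.57 -0.04  2.27  0.07  0.3  -0.68]
.388,-.274,.061 [-0.0001  0.0049  0.0004]
turn [ 0.001 -0.002  0.002]
```

View pics/c9.png

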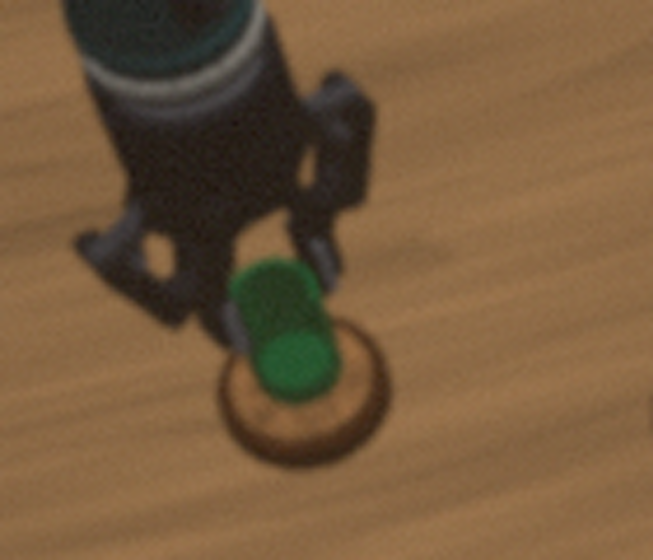

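The small tumbler's base, at (296,362), is a few mm above cork centred near (304,383). Lowering.

Call:
move_arm(commands=[[0, 0.0015, 0, 0, 0, 0, 0.033], [0, 0.003, 0, 0, 0, 0, 0.033], [0, 0.004, 0, 0, 0, 0, 0.033], [0, 0.0042, 0, 0, 0, 0, 0.033], [0, 0.0042, 0, 0, 0, 0, 0.033]])

```text
time_s: 28.05
ee_pos: [0.3878, -0.2738, 0.0618]
orientation: [-1.571, -0.0, -2.7]
contact_force: [0.4, 0.4, -1.1]
width: 0.0391
```

Call:
move_arm(commands=[[0, 0.0005, 0, 0, 0, 0, 0.033], [0, 0.0008, 0, 0, 0, 0, 0.033], [0, 0.0008, 0, 0, 0, 0, 0.033]])

```text
time_s: 28.35
ee_pos: [0.388, -0.2738, 0.0612]
orientation: [-1.571, -0.0, -2.7]
contact_force: [-0.4, -0.2, 2.7]
width: 0.0391
```

Call:
move_arm(commands=[[0, 0, 0, 0, 0, 0, 0.041], [0, 0, 0, 0, 0, 0, 0.045], [0, 0, 0, 0, 0, 0, 0.055], [0, 0, 0, 0, 0, 0, 0.065], [0, 0, 0, 0, 0, 0, 0.075], [0, 0, 0, 0, 0, 0, 0.0854], [0, 0, 0, 0, 0, 0, 0.0854], [0, 0, 0, 0, 0, 0, 0.0854]])

```text
time_s: 29.15
ee_pos: [0.3879, -0.2738, 0.0612]
orientation: [-1.571, -0.0, -2.7]
contact_force: [-0.7, -0.0, -0.0]
width: 0.0856
```

Call:
move_arm(commands=[[0, -0.01, 0, 0, 0, 0, 0.0854], [0, -0.025, 0, 0, 0, 0, 0.0854], [0, -0.05, 0, 0, 0, 0, 0.0854], [0, -0.08, 0, 0, 0, 0, 0.0854], [0, -0.12, 0, 0, 0, 0, 0.0854], [0, -0.16, 0, 0, 0, 0, 0.0854], [0, -0.17, 0, 0, 0, 0, 0.0854], [0, -0.17, 0, 0, 0, 0, 0.0854]])

```text
time_s: 29.95
ee_pos: [0.3889, -0.2744, 0.2334]
orientation: [-1.566, 0.003, -2.7]
contact_force: [0.1, 0.0, 0.6]
width: 0.0853
```

Call:
move_arm(commands=[[0.005, 0, 0.04, 0, 0, 0, 0.0854], [0.01, 0, 0.08, 0, 0, 0, 0.0854], [0.015, 0, 0.12, 0, 0, 0, 0.0854], [0.02, 0, 0.16, 0, 0, 0, 0.0854], [0.025, 0, 0.2, 0, 0, 0, 0.0854], [0.03, 0, 0.24, 0, 0, 0, 0.0854], [0.035, 0, 0.28, 0, 0, 0, 0.0854], [0.04, 0, 0.32, 0, 0, 0, 0.0854], [0.04, 0, 0.32, 0, 0, 0, 0.0854], [0.04, 0, 0.32, 0, 0, 0, 0.0854]])

```text
time_s: 30.95
ee_pos: [0.488, -0.5804, 0.2313]
orientation: [-1.571, 0.001, -2.702]
contact_force: [-0.3, 0.4, -0.1]
width: 0.0855
```

```bash
python3 chk.py .388,-.274 .461,-.082 .66,.131; python3 d.py; python3 -c "
from h import *
cv2.imwrite('pics/end.png',grab_frame('top')['color'])"
```

```text
top .388,-.274 0.0808 [ 0.387  -0.2729  0.0788] [0.037 0.04  0.008]
scene .388,-.274 0.0822 [ 0.3885 -0.2743  0.0804] [0.04  0.037 0.008]
top .461,-.082 0.0995 [ 0.4597 -0.0806  0.0973] [0.049 0.049 0.007]
scene .461,-.082 0.1001 [ 0.4605 -0.0833  0.0984] [0.052 0.048 0.009]
top .66,.131 0.1162 [0.6588 0.1317 0.1148] [0.062 0.062 0.009]
scene .66,.131 0.1169 [0.6601 0.1304 0.1149] [0.062 0.061 0.008]
[ 0.4894 -0.5795  0.2347] [-1.567  0.003 -2.699] w 0.0854 F [-0.2  0.  -0. ] t 31.25 q [ 0.82  0.63 -0.02  1.52  0.01  0.99 -0.33]
turn [-0.026  0.006 -0.02 ]
```

View pics/end.png

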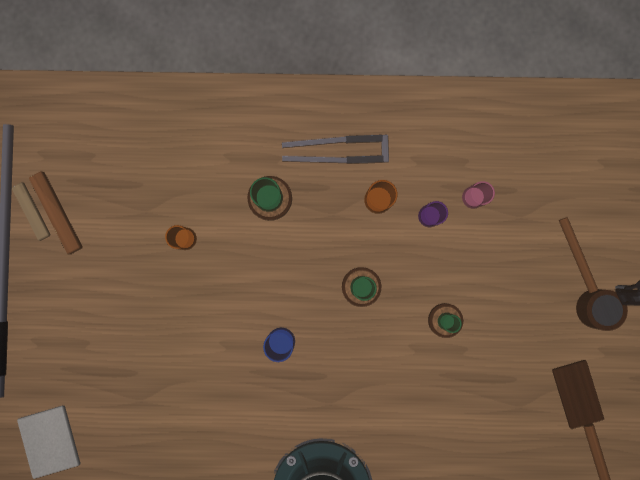

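All three greens stand on their own corks at (268,195), (362,288) and (447,321). The amber tumblers, jacks and look-alikes are where they were, and the gripper is clear at the right edge.

```bash
python3 -c "
from bench import ctrl
print(ctrl.close_job())"
```

```text
the job is handed in; nothing more can be done
None
```

The three green tumblers stand upright on the cork of their own stands. I placed them in the order large, medium, small, letting go of each before taking the next. I handed the job in at about 31 s; it reports no verdict.

**Final position:** Both cameras put each tumbler's rim centre within about 2 mm of its stand centre, against a 12 mm margin. The rims read 81–117 mm high, consistently 3–4 mm above the nominal heights; the same small bias showed before I moved anything.

**Force readings:** The set-down contact readings were 3–5 N. The highest wrist reading printed was 9 N, when the gripper closed on the large tumbler.

**Other objects:** By eye in the final top picture, the amber tumblers, the jacks and the look-alikes are where they were. I did not measure them. The gripper was clear of everything.

**Disagreements:**
- The finger width on the medium tumbler read 50 mm instead of 52 mm, but a crop showed it held upright and it placed correctly.
- My first colour mask missed the medium amber tumbler and part of the blue one. Neither measurement was needed.

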